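# Set the ratchet to tighten and clamp the carabiner for viewing

### The job

The ratchet-wound brass clip on the inspection table is set to loosen: gently flip its red thumb lever fully over to the tighten side, then swing the crank well back clockwise to feel that it free-wheels that way and the jaw stays put. Then work the crank anticlockwise, swinging it back for another stroke if needed, until you feel the brass leaf bite and the rusty carabiner is held firmly, without over-tightening it, and let go, leaving the carabiner lying flat in its nest and the things around it where they are.

Things in the scene. Friction and masses are not known exactly. Their poses are not given: they have to be found in the camera images.
- fixture: Fixed clip fixture: dark steel base 120 (x) by 235 (y) by 12 mm. Origin at table height. In this frame the crank's upright axis is at x 0, y -80 mm, the carabiner's cork nest (top 20 mm above the table) at x 0, y +45 mm, and a brass anvil 46 mm high at y 76 to 95 mm. The jaw slides to +y. Yaw differs by up to 0.3 rad. Only crank, thumb lever and knob stand higher than 46 mm.
- pivot (a point): Point on the crank's upright axis, at the top face of the round steel ratchet head (disc 82 mm across, top 58 mm above the table). With the lever on tighten, anticlockwise cranking first takes up 0 to 0.35 rad of slack until a pawl catches, then drives the jaw 16 mm per rad; clockwise free-wheels. On loosen it is the other way round.
- knob (a point): Middle of the upright round wooden knob at the end of the crank arm: 22 mm diameter, 42 mm tall (58 to 100 mm above the table), its axis 100 mm from the crank axis. The steel arm under it is 20 mm wide, its top 58 mm above the table. The knob does not spin by itself.
- handle (a joint): Crank angle, rad, anticlockwise from above positive; at 0 the arm points along the fixture's -x. Stops at -0.65 and +0.65; stays where left. Free-wheeling takes about 2 N at the knob, up to 5 N at the clicks, one every 0.35 rad; a test swing should go beyond -0.4. Driving takes about 8 N at the knob before the leaf bites, and 1.6 N more per 10 N of clamping.
- thumb (a point): Middle of the red thumb lever, an upright fin on top of the ratchet head: 7 mm thick, 7 to 37 mm out from the crank axis, 62 to 90 mm above the table; this point is 26 mm from the axis, 78 mm above the table. It turns about the crank axis and rides on the crank. More than 20 N on it is forcing it.
- lever (a joint): Thumb lever's angle relative to the crank, rad, clockwise from above positive: 0 = loosen (by the red dot), 0.8 = tighten (by the green dot); at 0.4 it points straight away from the crank arm. It stays where left; above 0.7 it is over, midway neither way engages. It moves at 2 to 5 N; at its stop the push rises to 6 N or more, then it carries the crank along.
- jaw: Sliding jaw with a sprung brass leaf (60 mm wide, 6 N per mm). Origin under the middle of the steel jaw block, which moves along the fixture's +y, at most 26 mm. The leaf stands out from the block by an amount that differs by 8 mm and is not measured: it bites after 8 to 18 mm of travel. Firm hold: 8 to 40 N; over 45 N is over-tightened. Stays clamped when let go.
- carabiner: Loose rusty steel carabiner, 100 by 60 by 11 mm, about 180 g, lying flat in the nest between leaf and anvil, long side along the fixture's x. Origin at the middle of its underside.
- caliper: Bystander: steel caliper, 190 mm long, lying flat beyond the fixture. Origin under the middle of its beam.
- descender: Bystander: green aluminium figure-of-eight descender, 125 by 74 by 14 mm, beside the fixture. Origin at its underside.
- rivet_block: Bystander: tarnished copper rivet block, 60 by 45 by 26 mm, beside the fixture. Origin under its centre.
Not all that is in view belongs to the job. There is more than one size of the carabiner; the one meant has the size given above.

How it is judged:
By the outcome, as a careful person would: the job done as asked, in the order asked, and still so for the second after the job is handed in, with the robot touching nothing.
It also fails if it takes over 72 s, if anything falls off the work surface, if the arm or the gripper's body presses on something with over 40 N, if the wrist force passes 120 N, or if a joint passes its speed limit or range.

### The arm

A 6-joint arm with a two-finger parallel gripper is mounted at the origin on the work surface. World frame = base frame: x ahead of the robot, y to its left, z up, the work surface at z = 0. Lengths are in mm, angles in degrees, forces in N, time in s.
With the tool pointing down it reaches from about 350 to 875 mm from the base axis. Payload 4.2 kg.
Tool frame: the origin (TCP) lies between the finger pads; the fingertips stand 25 mm ahead of it and the grasp point (between the pads) lies 6 mm ahead of it (manip.tip_extent is the distance from the TCP to the fingertips, in mm); z points along the fingers, y is the direction in which the jaws open and shut (so a half turn about z gives the same grasp; the last joint's range is limited). The gripper opens to 87 mm and grips with 3 to 60 N. Pads are 19 mm wide; open, the fingers measure 117 mm over their backs; the gripper's body (75 mm by 190 mm) begins 51 mm behind the grasp point.
Start: joints at [90.161, 22.042, 0.453, 0, -68.411, -14.817], TCP at [158.105, 604.65, 210.85] pointing down, gripper open.
Joint ranges: [-179.83, 179.83], [-69.29, 118.12], [-61.27, 80.66], [-181.25, 117.63], [-171.15, -9.14], [-177.46, 177.46]. Speed limits (degrees/s): [159.86, 159.86, 180, 180, 180, 180].

### API

Orientations are given as [roll, pitch, yaw] about the fixed x, y, z axes, in that order (R = Rz(yaw) Ry(pitch) Rx(roll)).
In Python, from cell import manip gives the robot as it stands.
- The arm moves only by the tool jog_arm, never from a script. Its argument "plan" is a list of rows, each a list of 7 numbers: the opening, from 0 (shut) to 1 (fully open), then the shift along the tool's x, y, z as a fraction of full scale, then the turn, a rotation vector about the tool's x, y, z as a fraction of full scale. A call has 1 to 5 rows; each row shifts and turns the commanded pose from where the row before left it, along the tool's axes as they then stand; what a row does not reach is not made up. Full scale, the value 1, is 1 m for a shift and 30 degrees for a turn. A row lasts 1/12 s, in which the tool goes at most 41.7 mm and 7.16 degrees, less where a joint would pass 70% of its speed; a pose out of reach is approached as far as the arm can. A call with a number of a shift or a turn outside -1 to 1 is refused whole. A call with a gripper value outside its range is refused whole. The fingers move at their own pace and stop on an object; "newtons" is the grip in N (left out, the last holds). Time passes only in rows, so rows that do not move let the fingers close. It gives the time, the measured TCP pose, the force and the opening at its end, in the units of the state.
- manip.get_obs(): the state, without advancing time (a new reading comes with each control period).
- manip.capture(name): name is "scene" or "top"; returns the picture (384x512x3 uint8, red, green, blue); there is no depth.
- manip.get_calibration(name): a dict with "mtx" (3x3 intrinsics, pixels), "eye" and "attitude" of the camera in the world. Camera axes: x right, y down, z forward; pixel columns grow to the right and rows downward; lengths in mm; the calibration is good to about 2 mm. A picture is of the moment at which its call begins. get_calibration takes no time and is no camera call.
- manip.hand_in(): hands the job in, once; it reports no verdict.
Trained networks look in the newest picture that a camera, given by its name, has taken for a name from the list of things; names that differ only in an ending like _2 or _b are one class to them, and where a whole thing is asked for, a point or a joint stands for the part that bears it (a point fixed in the world has none). Each returns a list of dicts, best first, with "score" (0 to 1); they miss things now and then, are a little off and sometimes report something else, mostly with a low value. They report only what shows in the picture. A call takes as long as a camera call. They do not tell look-alikes from the thing itself.
- manip.look_for(camera, label): "bbox" ([left, top, width, height] in pixels, round what is visible of it).
- manip.pinpoint(camera, label): "xy" ([column, row] in pixels: a listed point, or the origin of a listed thing).
The state is a dict: "clock": time; "joints": joint angles; "qvel": joint speeds; "joint_efforts": joint torques, N m; "tool_pos": TCP position; "tcp_rot": TCP orientation; "wrist_force": force on the tool from outside, world axes, zero at the start; "moment": the same for the moment, N m; "gripper_width": finger opening in mm.
Only numpy, scipy, OpenCV 4.12 (cv2) and the standard library are available. Lean on these libraries where they do the work, as an engineer would, in place of code of your own. Each camera call takes 0.05 s, during which the arm holds its last target.

## Working session

There is one attempt and no reset: what is moved stays moved. The work goes in short steps, Python scripts to look and compute and a tool call to move; the robot and the scene stay as the last step left them, time stands still between calls to the robot, and variables do not carry over. Pictures are saved under pics/ and viewed, and the job is handed in when it is done.

Besides the shell and the picture viewer there is one more tool, called as name(argument=value, ...) on one line, values as JSON. jog_arm: Moves the arm, as the interface text tells. Shift numbers are shares of 1 m and turn numbers shares of 30 degrees, none past 1 either way. Its arguments: {"type":"object","properties":{"plan":{"type":"array"},"newtons":{"type":"number"}},"required":["plan"]}

```bash
ls; mkdir -p pics
python3 - <<'E'
from cell import manip
import cv2
print(manip.get_obs())
for n in ("scene","top"):
    im=manip.capture(n); cv2.imwrite(f"pics/{n}0.png",im[:,:,::-1])
    c=manip.get_calibration(n); print(n,c)
    for l in ("fixture","pivot","knob","thumb","carabiner","jaw"):
        print(l,[(([round(v) for v in d["xy"]]),round(d["score"],2)) for d in manip.pinpoint(n,l)][:4])
E
```

```text
pics
{'clock': 0.0, 'joints': array([ 9.01630567e+01,  2.20898615e+01,  3.79833690e-01, -3.06035146e-02,
       -6.84109030e+01, -1.48177575e+01]), 'qvel': array([ 0.08154834,  0.02434833, -0.07317486,  0.01073193, -0.02046135,
       -0.07147817]), 'joint_efforts': array([ 3.14760082e-04, -3.90665352e+01,  1.87407929e+01,  4.21967581e+00,
        1.09537400e-02, -1.99088918e-04]), 'tool_pos': array([157.92350269, 604.06607801, 209.76529998]), 'tcp_rot': array([ 1.79875817e+02, -3.44100320e-03, -1.46659876e+01]), 'wrist_force': array([ 0.96296198,  0.13997896, -0.51024273]), 'moment': array([-0.00816209,  0.00364127, -0.01854076]), 'gripper_width': 87.27540895480065}
scene {'mtx': array([[401.7026327 ,   0.        , 256.97452146],
       [  0.        , 401.7026327 , 186.9231252 ],
       [  0.        ,   0.        ,   1.        ]]), 'eye': array([1132.60680852,  674.93851932,  655.48969497]), 'attitude': array([-1.24208752e+02, -1.08013546e-02,  1.42450350e+02])}
fixture [([263, 221], 0.75), ([254, 186], 0.31)]
pivot [([251, 185], 0.72)]
knob [([283, 167], 0.89)]
thumb [([248, 181], 0.7)]
carabiner [([269, 222], 0.71), ([238, 265], 0.71), ([309, 264], 0.71)]
jaw [([261, 210], 0.67)]
top {'mtx': array([[364.64505605,   0.        , 247.63011019],
       [  0.        , 364.64505605, 185.77479741],
       [  0.        ,   0.        ,   1.        ]]), 'eye': array([ 441.31268705,    9.5935556 , 1126.48202509]), 'attitude': array([-170.87912291,   -1.33032755,  -89.62537593])}
fixture [([233, 188], 0.59), ([217, 184], 0.53)]
pivot [([258, 191], 0.68), ([363, 219], 0.5)]
knob [([251, 228], 0.97)]
thumb [([250, 185], 0.42)]
carabiner [([220, 183], 0.79), ([170, 181], 0.5), ([199, 140], 0.48)]
jaw [([240, 190], 0.67)]
```

Run:
```python
import cv2
im=cv2.imread("pics/scene0.png"); cv2.imwrite("pics/s0.png",cv2.resize(im[110:310,150:400],None,fx=3,fy=3,interpolation=cv2.INTER_CUBIC))
im=cv2.imread("pics/top0.png"); cv2.imwrite("pics/t0.png",cv2.resize(im[110:260,120:320],None,fx=4,fy=4,interpolation=cv2.INTER_CUBIC))
```

```text
(no output)
```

View pics/top0.png

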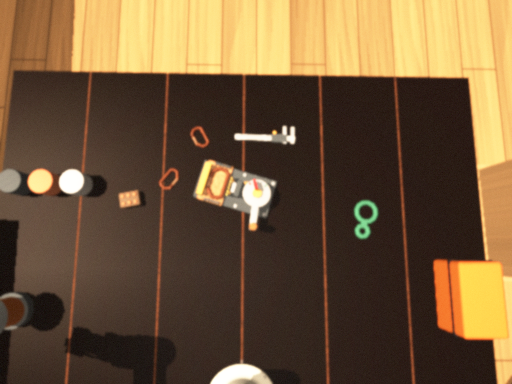

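View pics/s0.png

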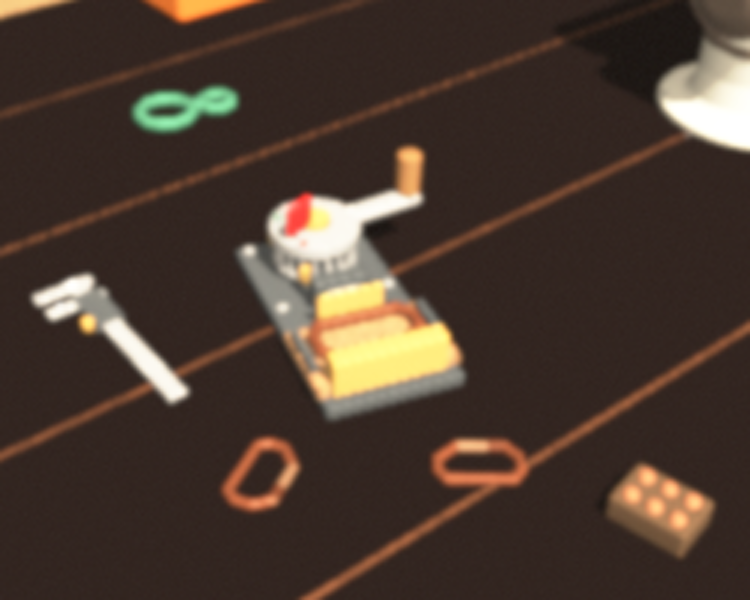

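View pics/t0.png

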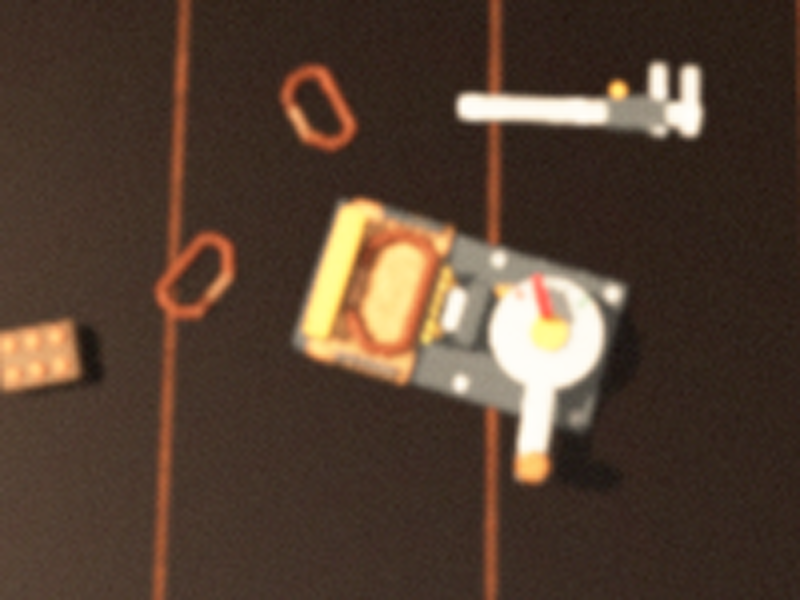

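The nested carabiner at top pixel (220,183) is the one in the fixture. The look-alikes on the table at (170,181) and (199,140) are smaller and loose. The crank knob is at (251,228), the red thumb lever at about (254,184), and the pivot head at about (257,192). The lever sits by the red dot, with the green dot to its right.

```bash
cat > h.py <<'E'
from cell import manip
import numpy as np, cv2
from scipy.spatial.transform import Rotation as Ro
def ray(cam,px):
    c=manip.get_calibration(cam); R=Ro.from_euler('xyz',c["attitude"],degrees=True).as_matrix()
    d=R@np.linalg.solve(c["mtx"],np.array([px[0],px[1],1.0])); return c["eye"],d
def onz(cam,px,z):
    e,d=ray(cam,px); return e+d*(z-e[2])/d[2]
def proj(cam,p):
    c=manip.get_calibration(cam); R=Ro.from_euler('xyz',c["attitude"],degrees=True).as_matrix()
    q=c["mtx"]@(R.T@(np.asarray(p,float)-c["eye"])); return q[:2]/q[2]
def fix(px,py,yaw):  # pivot xy, fixture yaw -> func fixture coords -> world
    c,s=np.cos(yaw),np.sin(yaw)
    return lambda x,y,z: np.array([px+c*x-s*(y+80),py+s*x+c*(y+80),z])
E
python3 - <<'E'
from h import *
Z=dict(pivot=58,knob=79,thumb=78,carabiner=20,fixture=0,jaw=0,caliper=0)
for n in ("scene","top"):
    manip.capture(n)
    for l,z in Z.items():
        for d in manip.pinpoint(n,l)[:3]:
            print(n,l,round(d["score"],2),np.round(d["xy"],1),onz(n,d["xy"],z).round(1))
# manual from t0: disc centre, anvil corners (crop/4+offset)
f=lambda u,v:(120+(u+.5)/4-.5,110+(v+.5)/4-.5)
for nm,p,z in [("disc",(547,331),58),("knobtop",(532,467),95),("anv top",(350,208),46),("anv bot",(318,335),46),("baseTR",(625,288),12),("baseBR",(587,428),12),("baseBL",(297,345),12),("thumbtip",(538,277),90),("thumbin",(548,320),90)]:
    print(nm,onz("top",f(*p),z).round(1))
E
```

```text
scene pivot 0.76 [252.8 185.5] [601.6 -33.9  58. ]
scene knob 0.8 [285.5 165.8] [489.8 -31.6  79. ]
scene thumb 0.52 [245.6 180.7] [620.8 -39.6  78. ]
scene thumb 0.47 [210.4 148. ] [ 599.1 -246.8   78. ]
scene carabiner 0.79 [238.2 266.6] [783.4 153.7  20. ]
scene carabiner 0.52 [308.7 263.8] [655.7 241.1  20. ]
scene fixture 0.92 [261.3 213.3] [611.5  16.    0. ]
scene jaw 0.82 [262.6 211.9] [605.   13.3   0. ]
scene caliper 0.9 [191.  222.8] [778.9 -62.8   0. ]
top pivot 0.88 [256.8 192.1] [594.4 -41.4  58. ]
top knob 0.75 [252.1 227.6] [488.7 -27.2  79. ]
top thumb 0.62 [252.4 182.4] [620.  -27.5  78. ]
top carabiner 0.82 [218.8 183.9] [624.1  73.7  20. ]
top carabiner 0.64 [197.4 137.4] [770.9 143.4  20. ]
top carabiner 0.63 [170.6 179.8] [635.3 221.5  20. ]
top fixture 0.88 [231.  190.6] [606.6  36.4   0. ]
top fixture 0.5 [130.9 199.3] [576.4 344.9   0. ]
top jaw 0.51 [237.8 190.7] [606.5  15.2   0. ]
top caliper 0.88 [262.8 138.2] [777.1 -62.9   0. ]
disc [593.5 -40.1  58. ]
knobtop [491.5 -28.1  95. ]
anv top [687.7 108.7  46. ]
anv bot [590.5 130.2  46. ]
baseTR [ 634.4 -102.8   12. ]
baseBR [525.5 -73.1  12. ]
baseBL [587.3 149.9  12. ]
thumbtip [628.3 -32.   90. ]
thumbin [597.  -39.3  90. ]
```

jog_arm(plan=[[0, 0.0296, 0.0238, 0, 0, 0, 0], [0, 0.0296, 0.0238, 0, 0, 0, 0], [0, 0.0296, 0.0238, 0, 0, 0, 0], [0, 0.0296, 0.0238, 0, 0, 0, 0], [0, 0.0296, 0.0238, 0, 0, 0, 0]], newtons=5)

```text
clock: 1.92
tool_pos: [271.9, 450.6, 211.0]
tcp_rot: [-180.0, -0.0, -14.6]
wrist_force: [0.7, -0.7, 0.2]
gripper_width: 61.9
```

jog_arm(plan=[[0, 0.0296, 0.0238, 0, 0, 0, 0], [0, 0.0296, 0.0238, 0, 0, 0, 0], [0, 0.0296, 0.0238, 0, 0, 0, 0], [0, 0.0296, 0.0238, 0, 0, 0, 0], [0, 0.0296, 0.0238, 0, 0, 0, 0]])

```text
clock: 2.33
tool_pos: [385.0, 297.9, 211.3]
tcp_rot: [-180.0, -0.0, -14.6]
wrist_force: [-0.2, -0.1, -0.2]
gripper_width: 28.2
```

jog_arm(plan=[[0, 0.0296, 0.0238, 0, 0, 0, 0], [0, 0.0296, 0.0238, 0, 0, 0, 0], [0, 0.0296, 0.0238, 0, 0, 0, 0], [0, 0.0296, 0.0238, 0, 0, 0, 0], [0, 0.0296, 0.0238, 0, 0, 0, 0]])

```text
clock: 2.75
tool_pos: [498.2, 145.3, 211.2]
tcp_rot: [-180.0, -0.0, -14.6]
wrist_force: [1.1, 0.6, 0.3]
gripper_width: 1.8
```

jog_arm(plan=[[0, 0.0296, 0.0238, 0, 0, 0, 0], [0, 0.0296, 0.0238, 0, 0, 0, 0], [0, 0.0296, 0.0238, 0, 0, 0, 0], [0, 0.0296, 0.0238, 0, 0, 0, 0], [0, 0.0296, 0.0238, 0, 0, 0, 0]])

```text
clock: 3.17
tool_pos: [611.3, -7.5, 211.0]
tcp_rot: [-180.0, -0.0, -14.7]
wrist_force: [0.3, 1.3, 0.4]
gripper_width: 0.2
```

jog_arm(plan=[[0, 0, 0, 0, 0, 0, -0.21], [0, 0, 0, 0, 0, 0, -0.21], [0, 0, 0, 0, 0, 0, -0.21], [0, 0, 0, 0, 0, 0, -0.21], [0, 0, 0, 0, 0, 0, -0.21]])

```text
clock: 3.58
tool_pos: [610.5, -5.9, 210.7]
tcp_rot: [-180.0, 0.0, 17.1]
wrist_force: [-0.2, 0.3, -0.1]
gripper_width: 0.9
```

jog_arm(plan=[[0, 0, 0, 0, 0, 0, 0], [0, 0, 0, 0, 0, 0, 0]])

```text
clock: 3.75
tool_pos: [610.4, -5.7, 210.9]
tcp_rot: [180.0, -0.0, 16.7]
wrist_force: [-0.3, -0.2, -0.5]
gripper_width: 0.5
```

jog_arm(plan=[[0, 0, -0.004, 0.03, 0, 0, 0], [0, 0, 0, 0.03, 0, 0, 0], [0, 0, 0, 0.03, 0, 0, 0], [0, 0, 0, 0.015, 0, 0, 0], [0, 0, 0, 0.012, 0, 0, 0]])

```text
clock: 4.17
tool_pos: [607.9, -2.0, 91.5]
tcp_rot: [-180.0, 0.2, 16.7]
wrist_force: [-0.3, 0.1, 0.6]
gripper_width: 0.5
```

Run:
```python
from h import *
for n,(a,b,c,d) in (("scene",(110,260,180,330)),("top",(140,250,180,320))):
    im=manip.capture(n)[:,:,::-1]; cv2.imwrite(f"pics/{n}1.png",cv2.resize(im[a:b,c:d],None,fx=4,fy=4,interpolation=cv2.INTER_CUBIC))
print(manip.get_obs()["wrist_force"],manip.get_obs()["tool_pos"])
```

```text
[-0.39534517  0.70732225 -0.6679883 ] [607.53299577  -2.04023659  91.31377189]
```

View pics/scene1.png

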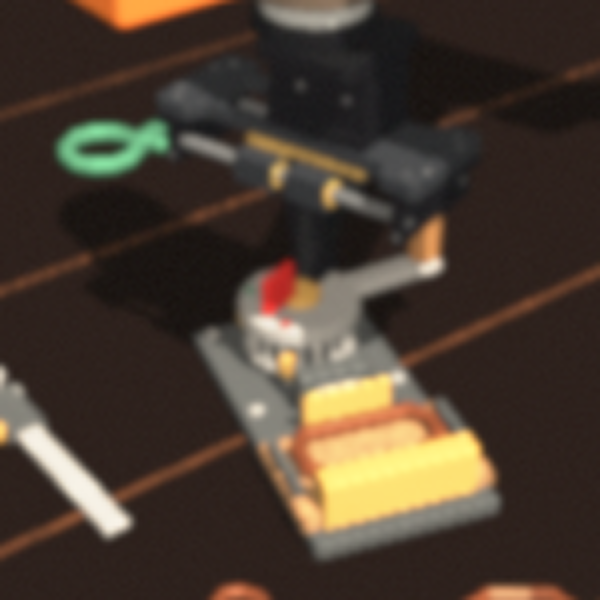

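View pics/top1.png

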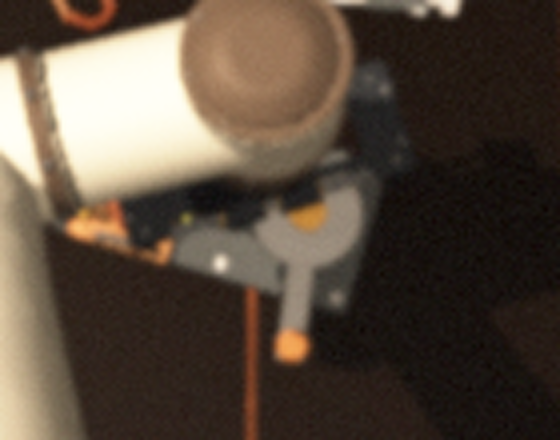

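Run:
```python
from h import *
def P(p,n):
    a,b={"scene":(180,110),"top":(180,140)}[n]; q=proj(n,p); return ((q-[a,b])*4).round(0)
for nm,p in dict(tip=(607.5,-2,66),tcp=(607.5,-2,91),grbody=(607.5,-2,140),pivot=(593,-40,58),knob=(492,-29,79),fin=(618,-32,78)).items(): print(nm,P(p,"scene"),P(p,"top"))
```

```text
tip [314. 317.] [254. 189.]
tcp [314. 284.] [255. 183.]
grbody [314. 219.] [256. 172.]
pivot [296. 294.] [305. 210.]
knob [422. 226.] [291. 346.]
fin [273. 286.] [296. 172.]
```

Run:
```python
from h import *
out=[]
for n,(a,b,c,d) in (("scene",(150,210,225,300)),("top",(150,210,215,290))):
    im=manip.capture(n)[:,:,::-1]; out.append(cv2.convertScaleAbs(cv2.resize(im[a:b,c:d],(750,600) if 0 else (400,320),interpolation=cv2.INTER_CUBIC),alpha=1.8,beta=20))
cv2.imwrite("pics/z2.png",np.hstack(out))
```

```text
(no output)
```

View pics/z2.png

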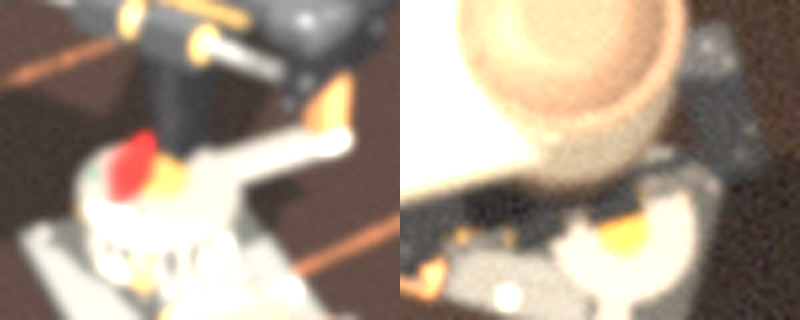

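Run:
```python
from h import *
print(manip.tip_extent, [x for x in dir(manip) if x[0]!='_'])
def P(p,n):
    a,b={"scene":(180,110),"top":(180,140)}[n]; q=proj(n,p); return ((q-[a,b])*4).round(0)
th=np.radians(16.7); X=np.array([np.cos(th),np.sin(th),0]);Y=np.array([np.sin(th),-np.cos(th),0]);T=np.array([607.5,-2,91.])
for nm,p in dict(tipyp=(0,14,25),tipym=(0,-14,25),bodyyp=(0,95,-45),bodyym=(0,-95,-45),bxm_yp=(-37,95,-45),bxm_ym=(-37,-95,-45),bxm=(-37,0,-45)).items():
    w=T+X*p[0]+Y*p[1]; w[2]-=p[2]; print(nm,w.round(0),P(w,"scene"),P(w,"top"))
```

```text
25.0 ['IKError', 'capture', 'get_calibration', 'get_obs', 'hand_in', 'look_for', 'pinpoint', 'tip_extent']
tipyp [612. -15.  66.] [296. 310.] [273. 183.]
tipym [603.  11.  66.] [331. 324.] [236. 194.]
bodyyp [635. -93. 136.] [195. 180.] [387. 135.]
bodyym [580.  89. 136.] [444. 273.] [122. 211.]
bxm_yp [ 599. -104.  136.] [230. 158.] [403. 186.]
bxm_ym [545.  78. 136.] [476. 246.] [137. 263.]
bxm [572. -13. 136.] [348. 200.] [271. 224.]
```

jog_arm(plan=[[0, 0, -0.02, -0.03, 0, 0, 0], [0, 0, -0.03, -0.01, 0, 0, 0], [0, 0, -0.03, 0, 0, 0, 0], [0, 0, 0, 0, 0, 0, 0], [0, 0, 0, 0, 0, 0, 0]])

```text
clock: 4.78
tool_pos: [586.6, 76.3, 135.9]
tcp_rot: [-180.0, -0.2, 17.0]
wrist_force: [0.3, 0.4, -0.3]
gripper_width: 0.7
```

Run:
```python
from h import *
im=manip.capture("scene")[:,:,::-1].copy()
o=manip.get_obs(); T=o["tool_pos"]; R=Ro.from_euler('xyz',o["tcp_rot"],degrees=True).as_matrix(); print(T.round(1),o["tcp_rot"].round(1))
big=cv2.convertScaleAbs(cv2.resize(im[90:240,180:380],None,fx=4,fy=4,interpolation=cv2.INTER_CUBIC),alpha=1.6,beta=15)
for p in ((0,0,0),(0,0,25),(0,0,-45),(0,95,-45),(0,-95,-45)):
    q=(proj("scene",T+R@np.array(p,float))-[180,90])*4; print(p,q.round()); cv2.circle(big,tuple(int(v) for v in q),4,(0,255,0),-1)
cv2.imwrite("pics/s3.png",big)
```

```text
[586.6  75.3 135.3] [-1.80e+02 -1.00e-01  1.69e+01]
(0, 0, 0) [421. 347.]
(0, 0, 25) [419. 382.]
(0, 0, -45) [424. 282.]
(0, 95, -45) [292. 236.]
(0, -95, -45) [569. 333.]
```

View pics/s3.png

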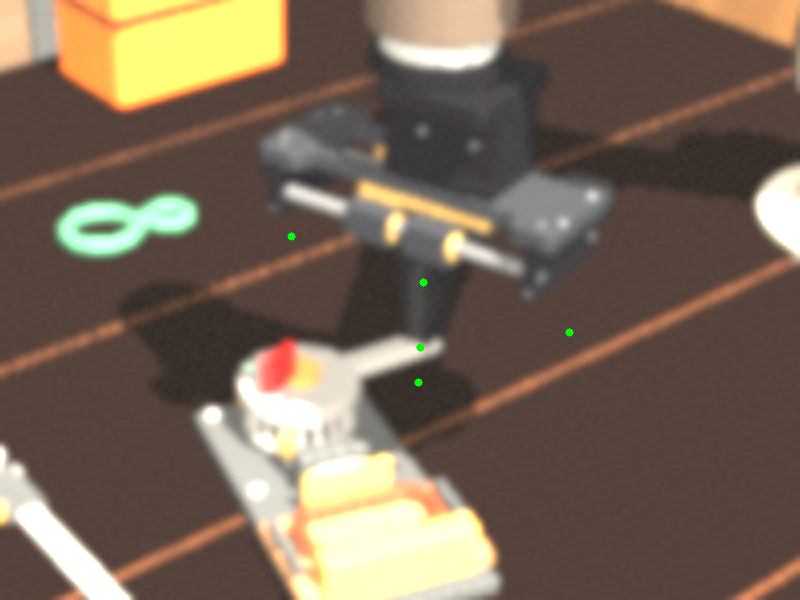

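Run:
```python
from h import *
im=manip.capture("top")[:,:,::-1].copy()
o=manip.get_obs(); T=o["tool_pos"]; R=Ro.from_euler('xyz',o["tcp_rot"],degrees=True).as_matrix()
big=cv2.convertScaleAbs(cv2.resize(im[120:270,140:340],None,fx=4,fy=4,interpolation=cv2.INTER_CUBIC),alpha=1.8,beta=25)
for p in ((0,0,0),(0,0,25),(0,0,-45),(0,95,-45),(0,-95,-45),(37,95,-45),(37,-95,-45),(-37,95,-45),(-37,-95,-45)):
    q=(proj("top",T+R@np.array(p,float))-[140,120])*4; print(p,q.round()); cv2.circle(big,tuple(int(v) for v in q),4,(0,255,0),-1)
q=(proj("top",(0,0,0))); print("base",q)
cv2.imwrite("pics/t3.png",big)
```

```text
(0, 0, 0) [304. 282.]
(0, 0, 25) [306. 287.]
(0, 0, -45) [299. 272.]
(0, 95, -45) [438. 233.]
(0, -95, -45) [159. 313.]
(37, 95, -45) [422. 180.]
(37, -95, -45) [144. 259.]
(-37, 95, -45) [454. 286.]
(-37, -95, -45) [173. 367.]
base [240.82555729 400.73120518]
```

View pics/t3.png

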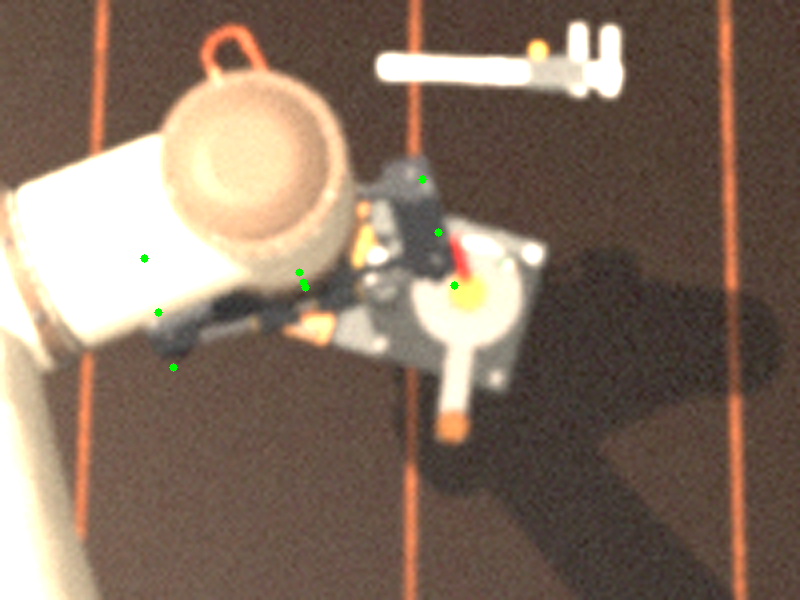

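jog_arm(plan=[[0, 0, 0.03, 0, 0, 0, 0], [0, 0, 0.03, 0.01, 0, 0, 0], [0, 0, 0.02, 0.03, 0, 0, 0], [0, 0, 0, 0.003, 0, 0, 0], [0, 0, 0, 0, 0, 0, 0]])

```text
clock: 5.3
tool_pos: [607.9, -4.3, 88.5]
tcp_rot: [-180.0, 0.3, 16.6]
wrist_force: [0.4, -0.5, -0.2]
gripper_width: 0.3
```

jog_arm(plan=[[0, 0, 0.002, 0, 0, 0, 0], [0, 0, 0.002, 0, 0, 0, 0], [0, 0, 0.002, 0, 0, 0, 0], [0, 0, 0.002, 0, 0, 0, 0], [0, 0, 0.001, 0, 0, 0, 0]])

```text
clock: 5.72
tool_pos: [612.3, -10.1, 91.8]
tcp_rot: [180.0, -0.1, 16.9]
wrist_force: [-0.9, -0.1, -0.6]
gripper_width: 0.7
```

jog_arm(plan=[[0, 0, 0.001, 0, 0, 0, 0], [0, 0, 0.001, 0, 0, 0, 0], [0, 0, 0.001, 0, 0, 0, 0], [0, 0, 0.001, 0, 0, 0, 0], [0, 0, 0.001, 0, 0, 0, 0]])

```text
clock: 6.13
tool_pos: [613.3, -15.3, 90.8]
tcp_rot: [180.0, 0.0, 16.9]
wrist_force: [0.6, -0.1, 0.0]
gripper_width: 0.6
```

jog_arm(plan=[[0, 0, 0.001, 0, 0, 0, 0], [0, 0, 0.001, 0, 0, 0, 0], [0, 0, 0.001, 0, 0, 0, 0], [0, 0, 0.001, 0, 0, 0, 0], [0, 0, 0.001, 0, 0, 0, 0]])

```text
clock: 6.55
tool_pos: [614.8, -20.1, 90.8]
tcp_rot: [-180.0, 0.0, 16.8]
wrist_force: [-0.3, 0.1, -0.3]
gripper_width: 0.6
```

jog_arm(plan=[[0, 0, 0.001, 0, 0, 0, 0], [0, 0, 0.001, 0, 0, 0, 0], [0, 0, 0.001, 0, 0, 0, 0], [0, 0, 0, 0, 0, 0, 0]])

```text
clock: 6.88
tool_pos: [615.7, -23.1, 90.9]
tcp_rot: [180.0, -0.0, 16.8]
wrist_force: [0.6, -0.1, -0.2]
gripper_width: 0.6
```

Run:
```python
from h import *
im=manip.capture("scene")[:,:,::-1].copy()
o=manip.get_obs(); T=o["tool_pos"]; R=Ro.from_euler('xyz',o["tcp_rot"],degrees=True).as_matrix(); print(T.round(1),o["wrist_force"])
big=cv2.convertScaleAbs(cv2.resize(im[140:220,210:310],None,fx=7,fy=7,interpolation=cv2.INTER_CUBIC),alpha=1.8,beta=20)
for p in ((0,0,0),(0,0,25)):
    q=(proj("scene",T+R@np.array(p,float))-[210,140])*7; print(p,q.round()); cv2.circle(big,tuple(int(v) for v in q),3,(0,255,0),-1)
cv2.imwrite("pics/s4.png",big)
```

```text
[615.6 -23.   90.8] [-0.39179976  0.34577501 -0.24440768]
(0, 0, 0) [287. 271.]
(0, 0, 25) [287. 327.]
```

View pics/s4.png

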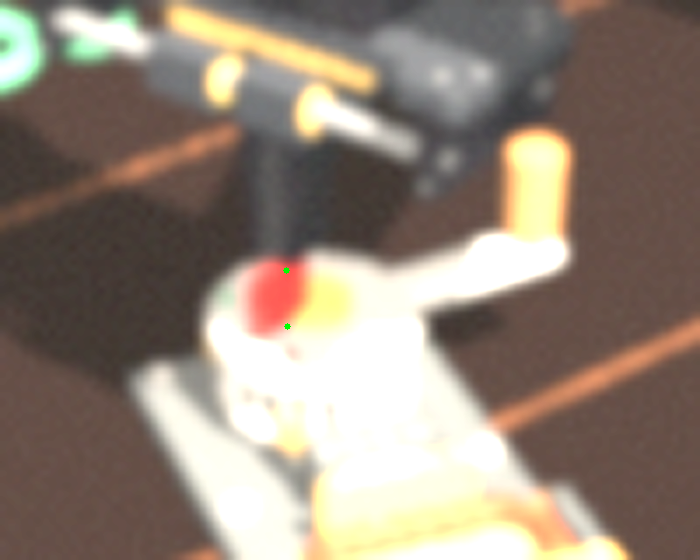

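jog_arm(plan=[[0, 0, -0.005, -0.04, 0, 0, 0], [0, -0.025, -0.03, 0, 0, 0, 0], [0, -0.025, -0.03, 0, 0, 0, 0], [0, -0.025, -0.033, 0, 0, 0, 0], [0, -0.025, -0.033, 0, 0, 0, 0]])

```text
clock: 7.35
tool_pos: [480.6, 74.0, 130.9]
tcp_rot: [-180.0, -0.0, 16.8]
wrist_force: [-0.5, 0.5, 0.8]
gripper_width: 0.3
```

jog_arm(plan=[[0, 0, -0.038, 0, 0, 0, 0], [0, 0, 0, 0.04, 0, 0, 0], [0, 0, 0, 0.03, 0, 0, 0], [0, 0, 0, 0.02, 0, 0, 0], [0, 0, 0, 0, 0, 0, 0]])

```text
clock: 7.77
tool_pos: [467.8, 108.7, 37.4]
tcp_rot: [179.9, 0.5, 16.8]
wrist_force: [-1.1, -0.4, -0.1]
gripper_width: -0.2
```

Run:
```python
from h import *
im=manip.capture("scene")[:,:,::-1].copy()
o=manip.get_obs(); T=o["tool_pos"]; R=Ro.from_euler('xyz',o["tcp_rot"],degrees=True).as_matrix(); print(T.round(1),o["wrist_force"])
big=cv2.convertScaleAbs(cv2.resize(im[100:240,220:380],None,fx=4,fy=4,interpolation=cv2.INTER_CUBIC),alpha=1.8,beta=20)
for p in ((0,0,0),(0,0,25),(0,0,T[2])):
    q=(proj("scene",T+R@np.array(p,float))-[220,100])*4; print(p,q.round()); cv2.circle(big,tuple(int(v) for v in q),3,(0,255,0),-1)
cv2.imwrite("pics/s5.png",big)
```

```text
[469.6 109.3  39.5] [ 0.17506877 -0.43998864  0.44363957]
(0, 0, 0) [424. 394.]
(0, 0, 25) [421. 424.]
(0, 0, np.float64(39.45096305755738)) [419. 442.]
```

View pics/s5.png

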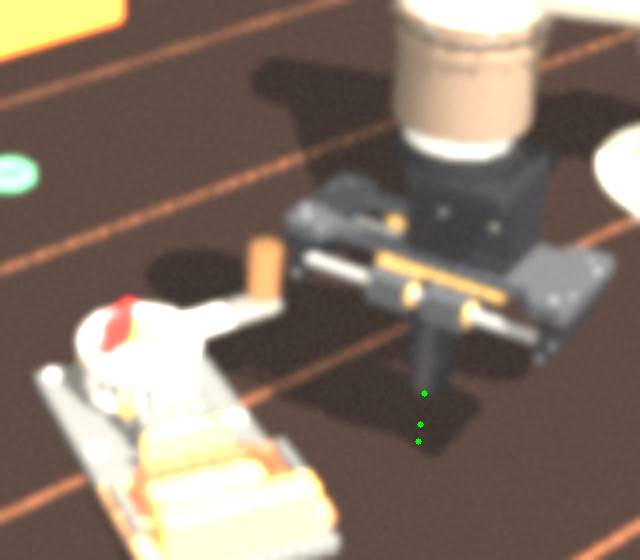

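jog_arm(plan=[[0, 0, 0, 0.006, 0, 0, 0], [0, 0, 0, 0.004, 0, 0, 0], [0, 0, 0, 0.002, 0, 0, 0], [0, 0, 0, 0, 0, 0, 0]])

```text
clock: 8.15
tool_pos: [471.3, 109.9, 29.2]
tcp_rot: [-180.0, -0.1, 16.8]
wrist_force: [0.0, 0.4, -0.5]
gripper_width: 0.8
```

jog_arm(plan=[[0, 0, 0, 0.001, 0, 0, 0], [0, 0, 0, 0.001, 0, 0, 0], [0, 0, 0, 0.001, 0, 0, 0], [0, 0, 0, 0, 0, 0, 0]])

```text
clock: 8.48
tool_pos: [470.9, 109.9, 25.9]
tcp_rot: [-180.0, -0.0, 16.8]
wrist_force: [-0.0, -0.2, -0.4]
gripper_width: 0.5
```

jog_arm(plan=[[0, 0, 0, 0.001, 0, 0, 0], [0, 0, 0, 0.001, 0, 0, 0], [0, 0, 0, 0.001, 0, 0, 0], [0, 0, 0, 0, 0, 0, 0]])

```text
clock: 8.82
tool_pos: [470.8, 109.8, 22.6]
tcp_rot: [180.0, 0.0, 16.8]
wrist_force: [-0.5, 0.1, -0.8]
gripper_width: 0.4
```

jog_arm(plan=[[0, 0, 0, 0.002, 0, 0, 0], [0, 0, 0, 0.002, 0, 0, 0], [0, 0, 0, 0.001, 0, 0, 0], [0, 0, 0, 0, 0, 0, 0]])

```text
clock: 9.15
tool_pos: [470.7, 109.8, 17.5]
tcp_rot: [180.0, 0.0, 16.8]
wrist_force: [1.0, 0.3, 0.2]
gripper_width: 0.5
```

jog_arm(plan=[[0, 0, 0, 0.002, 0, 0, 0], [0, 0, 0, 0.002, 0, 0, 0], [0, 0, 0, 0.001, 0, 0, 0], [0, 0, 0, 0, 0, 0, 0]])

```text
clock: 9.48
tool_pos: [470.7, 109.8, 12.5]
tcp_rot: [180.0, 0.0, 16.8]
wrist_force: [-0.4, -0.4, -0.4]
gripper_width: 0.9
```

jog_arm(plan=[[0, 0, 0, 0.002, 0, 0, 0], [0, 0, 0, 0.002, 0, 0, 0], [0, 0, 0, 0.001, 0, 0, 0], [0, 0, 0, 0, 0, 0, 0]])

```text
clock: 9.82
tool_pos: [470.7, 109.8, 7.5]
tcp_rot: [180.0, 0.0, 16.8]
wrist_force: [0.2, 0.2, -0.7]
gripper_width: 0.3
```

jog_arm(plan=[[0, 0, 0, 0.002, 0, 0, 0], [0, 0, 0, 0.002, 0, 0, 0], [0, 0, 0, 0.001, 0, 0, 0], [0, 0, 0, 0, 0, 0, 0]])

```text
clock: 10.15
tool_pos: [470.7, 109.8, 2.5]
tcp_rot: [180.0, 0.0, 16.8]
wrist_force: [1.0, -0.4, 0.4]
gripper_width: 0.6
```

jog_arm(plan=[[0, 0, 0, 0.001, 0, 0, 0], [0, 0, 0, 0.001, 0, 0, 0], [0, 0, 0, 0.001, 0, 0, 0], [0, 0, 0, 0, 0, 0, 0]])

```text
clock: 10.48
tool_pos: [470.8, 109.8, -0.3]
tcp_rot: [180.0, 0.0, 16.8]
wrist_force: [-0.2, -0.3, -0.5]
gripper_width: 0.3
```

Run:
```python
from h import *
im=manip.capture("scene")[:,:,::-1].copy()
o=manip.get_obs(); T=o["tool_pos"]; R=Ro.from_euler('xyz',o["tcp_rot"],degrees=True).as_matrix(); print(T.round(1),o["wrist_force"])
big=cv2.convertScaleAbs(cv2.resize(im[100:240,220:380],None,fx=4,fy=4,interpolation=cv2.INTER_CUBIC),alpha=1.8,beta=20)
for p in ((0,0,0),(0,0,25),(0,0,T[2])):
    q=(proj("scene",T+R@np.array(p,float))-[220,100])*4; print(p,q.round()); cv2.circle(big,tuple(int(v) for v in q),3,(0,255,0),-1)
cv2.imwrite("pics/s6.png",big)
```

```text
[ 4.709e+02  1.099e+02 -3.000e-01] [ 0.14860589 -0.53894038  0.09290681]
(0, 0, 0) [418. 443.]
(0, 0, 25) [414. 472.]
(0, 0, np.float64(-0.25344946777088734)) [418. 443.]
```

View pics/s6.png

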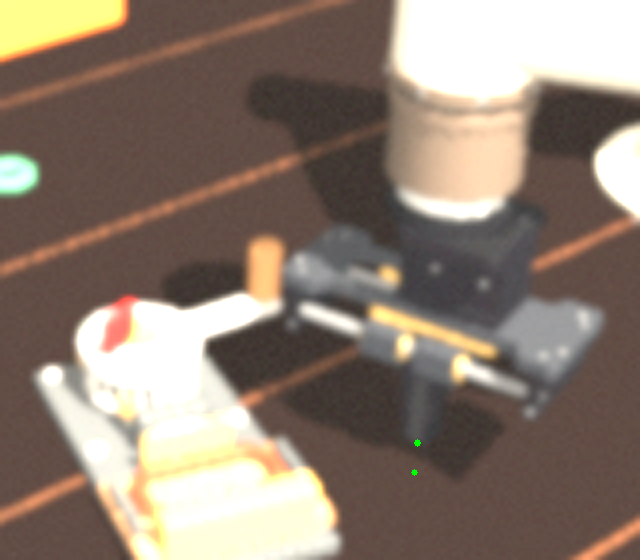

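jog_arm(plan=[[0, 0, 0, 0.001, 0, 0, 0], [0, 0, 0, 0.001, 0, 0, 0], [0, 0, 0, 0.001, 0, 0, 0], [0, 0, 0, 0, 0, 0, 0]])

```text
clock: 10.87
tool_pos: [470.8, 109.8, -3.4]
tcp_rot: [180.0, 0.0, 16.8]
wrist_force: [0.1, -0.2, 0.4]
gripper_width: 0.6
```

jog_arm(plan=[[0, 0, 0, 0.001, 0, 0, 0], [0, 0, 0, 0.001, 0, 0, 0], [0, 0, 0, 0.001, 0, 0, 0], [0, 0, 0, 0, 0, 0, 0]])

```text
clock: 11.2
tool_pos: [470.8, 109.8, -6.4]
tcp_rot: [180.0, 0.0, 16.8]
wrist_force: [-0.2, 0.6, 0.4]
gripper_width: 0.2
```

jog_arm(plan=[[0, 0, 0, 0.001, 0, 0, 0], [0, 0, 0, 0.001, 0, 0, 0], [0, 0, 0, 0.001, 0, 0, 0], [0, 0, 0, 0, 0, 0, 0]])

```text
clock: 11.53
tool_pos: [470.8, 109.8, -9.4]
tcp_rot: [180.0, 0.0, 16.8]
wrist_force: [-0.4, -0.4, 0.1]
gripper_width: 0.5
```

jog_arm(plan=[[0, 0, 0, 0.001, 0, 0, 0], [0, 0, 0, 0.001, 0, 0, 0], [0, 0, 0, 0, 0, 0, 0]])

```text
clock: 11.78
tool_pos: [470.9, 109.9, -11.2]
tcp_rot: [180.0, 0.0, 16.8]
wrist_force: [-0.5, 0.4, -0.1]
gripper_width: 0.7
```

jog_arm(plan=[[0, 0, 0, 0.001, 0, 0, 0], [0, 0, 0, 0.001, 0, 0, 0], [0, 0, 0, 0, 0, 0, 0]])

```text
clock: 12.03
tool_pos: [471.0, 109.9, -11.3]
tcp_rot: [180.0, -0.0, 16.9]
wrist_force: [-5.0, 0.2, 16.4]
gripper_width: 0.4
```

jog_arm(plan=[[0, 0, 0, 0.001, 0, 0, 0], [0, 0, 0, 0.001, 0, 0, 0], [0, 0, 0, 0, 0, 0, 0]])

```text
clock: 12.28
tool_pos: [471.0, 109.9, -11.4]
tcp_rot: [180.0, -0.0, 16.9]
wrist_force: [-9.9, -0.3, 33.0]
gripper_width: 0.3
```

Run:
```python
from h import *
im=manip.capture("scene")[:,:,::-1].copy()
o=manip.get_obs(); T=o["tool_pos"]; print(T.round(1),o["wrist_force"],o["joints"].round(2))
big=cv2.convertScaleAbs(cv2.resize(im[150:240,270:370],None,fx=7,fy=6,interpolation=cv2.INTER_CUBIC),alpha=1.8,beta=20)
cv2.imwrite("pics/s7.png",big)
```

```text
[471.1 110.  -11.4] [-8.71613292 -0.25618388 31.82257495] [ 32.46  25.47 -34.17   0.09 -30.33  74.41]
```

View pics/s7.png

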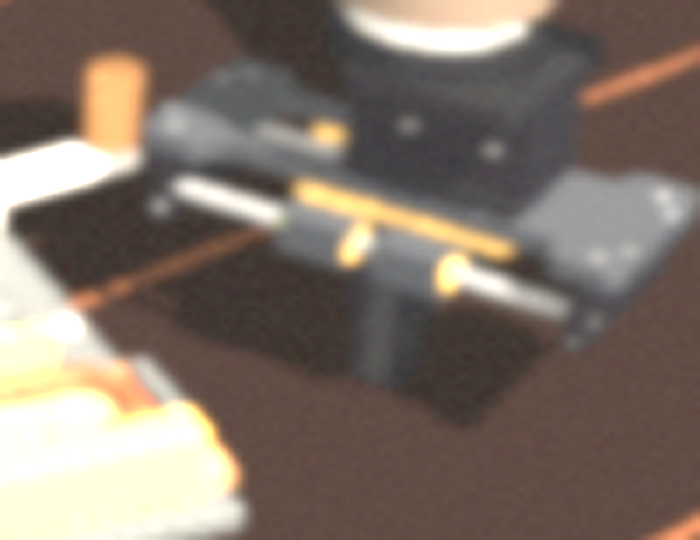

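jog_arm(plan=[[0, 0, 0, -0.02, 0, 0, 0], [0, 0, 0, -0.04, 0, 0, 0], [0, 0, 0, -0.04, 0, 0, 0], [0, 0, 0, -0.02, 0, 0, 0], [0, 0, 0, 0, 0, 0, 0]])

```text
clock: 12.75
tool_pos: [474.2, 111.6, 110.1]
tcp_rot: [-179.9, -0.7, 16.9]
wrist_force: [-0.3, 0.6, 0.0]
gripper_width: 0.4
```

Run:
```python
from h import *
T=np.array([586.6,75.3,135.3+36.2]);R=Ro.from_euler('xyz',[180,0,16.9],degrees=True).as_matrix()
for p in [(0,0,25),(37,-95,-45),(-37,-95,-45),(37,95,-45),(-37,95,-45)]:
    w=T+R@np.array(p,float)
    print(p,((proj("scene",w)-[180,90])*4).round(),((proj("top",w)-[140,120])*4).round())
im=manip.capture("scene")[:,:,::-1].copy(); o=manip.get_obs(); T=o["tool_pos"].copy(); print(T); T[2]+=36.2
R=Ro.from_euler('xyz',o["tcp_rot"],degrees=True).as_matrix()
big=cv2.convertScaleAbs(cv2.resize(im[80:220,220:380],None,fx=5,fy=4,interpolation=cv2.INTER_CUBIC),alpha=1.8,beta=20)
for p in ((0,15,25),(0,-15,25),(0,15,-45),(0,-15,-45),(9.5,0,25),(-9.5,0,25),(37,-95,-45),(-37,-95,-45),(37,95,-45),(-37,95,-45)):
    q=(proj("scene",T+R@np.array(p,float))-[220,80])*[5,4]; cv2.circle(big,tuple(int(v) for v in q),3,(0,255,0),-1)
cv2.imwrite("pics/s8.png",big)
```

```text
(0, 0, 25) [421. 331.] [301. 280.]
(37, -95, -45) [542. 305.] [133. 249.]
(-37, -95, -45) [606. 249.] [163. 362.]
(37, 95, -45) [254. 207.] [422. 167.]
(-37, 95, -45) [327. 161.] [455. 277.]
[472.4201716  110.82547976 107.44809402]
```

View pics/s8.png

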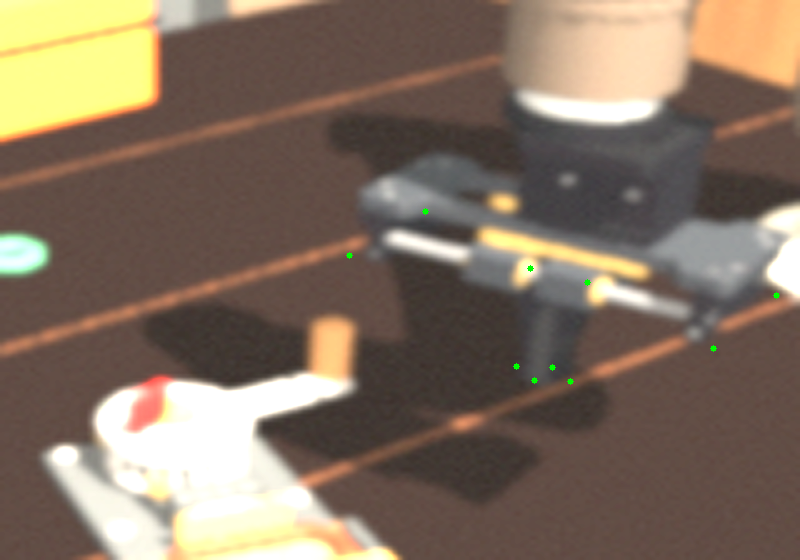

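jog_arm(plan=[[0, 0.0195, 0.0298, 0, 0, 0, 0], [0, 0.0195, 0.0298, 0, 0, 0, 0], [0, 0.0195, 0.0298, 0, 0, 0, 0], [0, 0.0195, 0.0298, 0, 0, 0, 0], [0, 0.0195, 0.0298, 0, 0, 0, 0]])

```text
clock: 13.22
tool_pos: [607.5, -5.8, 102.8]
tcp_rot: [-180.0, 0.2, 16.8]
wrist_force: [0.6, 1.3, -0.0]
gripper_width: 0.4
```

jog_arm(plan=[[0, 0, 0, 0.025, 0, 0, 0], [0, 0, 0, 0.02, 0, 0, 0], [0, 0, 0, 0.005, 0, 0, 0], [0, 0, 0, 0, 0, 0, 0]])

```text
clock: 13.55
tool_pos: [605.0, -5.1, 51.5]
tcp_rot: [-180.0, 0.4, 16.8]
wrist_force: [0.3, 0.0, 0.6]
gripper_width: 0.8
```

Run:
```python
from h import *
im=manip.capture("scene")[:,:,::-1].copy()
o=manip.get_obs(); T=o["tool_pos"].copy(); print(T.round(1),o["wrist_force"]); T[2]+=36.2
R=Ro.from_euler('xyz',o["tcp_rot"],degrees=True).as_matrix()
big=cv2.convertScaleAbs(cv2.resize(im[140:220,210:310],None,fx=7,fy=7,interpolation=cv2.INTER_CUBIC),alpha=1.8,beta=20)
for p in ((9.5,15,25),(-9.5,15,25),(9.5,-15,25),(-9.5,-15,25)):
    q=(proj("scene",T+R@np.array(p,float))-[210,140])*7; cv2.circle(big,tuple(int(v) for v in q),3,(0,255,0),-1)
cv2.imwrite("pics/s9.png",big)
```

```text
[606.5  -4.6  53.4] [ 0.4356519  -0.59021295  2.10829899]
```

View pics/s9.png

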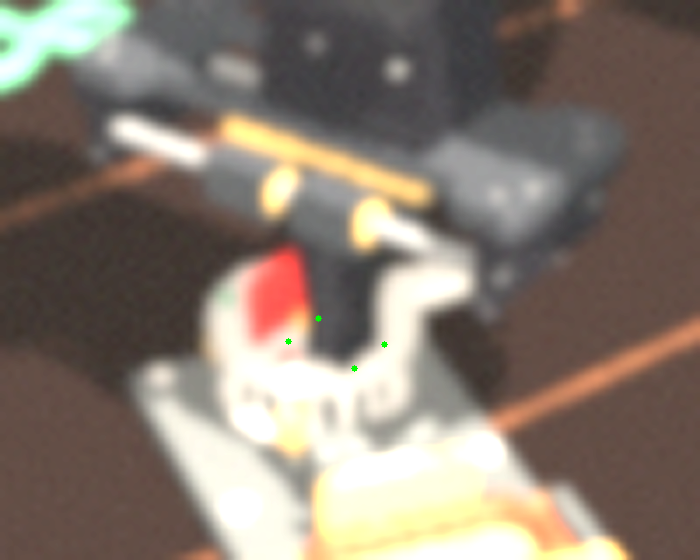

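jog_arm(plan=[[0, 0.003, 0.001, -0.003, 0, 0, 0], [0, 0, 0.002, 0, 0, 0, 0], [0, 0, 0.002, 0, 0, 0, 0], [0, 0, 0.001, 0, 0, 0, 0], [0, 0, 0, 0, 0, 0, 0]])

```text
clock: 14.02
tool_pos: [612.3, -9.4, 58.6]
tcp_rot: [180.0, -0.1, 16.8]
wrist_force: [-0.0, 0.6, -0.5]
gripper_width: 0.6
```

jog_arm(plan=[[0, 0, 0.001, 0, 0, 0, 0], [0, 0, 0.001, 0, 0, 0, 0], [0, 0, 0.001, 0, 0, 0, 0], [0, 0, 0.001, 0, 0, 0, 0], [0, 0, 0, 0, 0, 0, 0]])

```text
clock: 14.43
tool_pos: [613.2, -13.4, 57.8]
tcp_rot: [180.0, 0.0, 16.8]
wrist_force: [-0.9, -0.3, -1.2]
gripper_width: 0.3
```

jog_arm(plan=[[0, 0, 0.001, 0, 0, 0, 0], [0, 0, 0.001, 0, 0, 0, 0], [0, 0, 0.001, 0, 0, 0, 0], [0, 0, 0, 0, 0, 0, 0]])

```text
clock: 14.77
tool_pos: [614.1, -16.2, 57.9]
tcp_rot: [180.0, -0.0, 16.8]
wrist_force: [-0.5, -0.1, 0.0]
gripper_width: 0.6
```

jog_arm(plan=[[0, 0, 0.001, 0, 0, 0, 0], [0, 0, 0.001, 0, 0, 0, 0], [0, 0, 0.001, 0, 0, 0, 0], [0, 0, 0, 0, 0, 0, 0]])

```text
clock: 15.1
tool_pos: [615.0, -19.1, 57.9]
tcp_rot: [180.0, -0.0, 16.8]
wrist_force: [0.9, 1.0, 0.3]
gripper_width: 0.2
```

jog_arm(plan=[[0, 0, 0.001, 0, 0, 0, 0], [0, 0, 0.001, 0, 0, 0, 0], [0, 0, 0.001, 0, 0, 0, 0], [0, 0, 0, 0, 0, 0, 0]])

```text
clock: 15.43
tool_pos: [615.8, -21.4, 57.8]
tcp_rot: [-180.0, -0.0, 16.8]
wrist_force: [0.3, 2.1, 1.2]
gripper_width: 0.6
```

jog_arm(plan=[[0, 0.0004, 0.00095, 0, 0, 0, 0.0667], [0, 0.0004, 0.00095, 0, 0, 0, 0.0667], [0, 0.0004, 0.00095, 0, 0, 0, 0.0667], [0, 0.0004, 0.00095, 0, 0, 0, 0.0667], [0, 0.0004, 0.00095, 0, 0, 0, 0.0667]])

```text
clock: 15.85
tool_pos: [618.7, -25.5, 57.8]
tcp_rot: [-180.0, 0.0, 6.7]
wrist_force: [-0.4, 2.5, -0.1]
gripper_width: 0.1
```

jog_arm(plan=[[0, 0.0004, 0.00095, 0, 0, 0, 0.0667], [0, 0.0004, 0.00095, 0, 0, 0, 0.0667], [0, 0.0004, 0.00095, 0, 0, 0, 0.0667], [0, 0.0004, 0.00095, 0, 0, 0, 0.0667], [0, 0.0004, 0.00095, 0, 0, 0, 0.0667]])

```text
clock: 16.27
tool_pos: [620.8, -30.1, 57.8]
tcp_rot: [-180.0, 0.0, -3.3]
wrist_force: [-0.4, 2.8, 1.2]
gripper_width: 0.5
```

jog_arm(plan=[[0, 0.0004, 0.00095, 0, 0, 0, 0.0667], [0, 0.0004, 0.00095, 0, 0, 0, 0.0667], [0, 0.0004, 0.00095, 0, 0, 0, 0.0667], [0, 0.0004, 0.00095, 0, 0, 0, 0.0667], [0, 0.0004, 0.00095, 0, 0, 0, 0.0667]])

```text
clock: 16.68
tool_pos: [622.1, -35.1, 57.8]
tcp_rot: [-180.0, 0.0, -13.3]
wrist_force: [-1.6, 2.9, 0.7]
gripper_width: 0.2
```

Lever is moving at ~3 N. Smaller steps now.

jog_arm(plan=[[0, 0.0003, 0.0007, 0, 0, 0, 0.05], [0, 0.0003, 0.0007, 0, 0, 0, 0.05], [0, 0.0003, 0.0007, 0, 0, 0, 0.05], [0, 0.0003, 0.0007, 0, 0, 0, 0.05], [0, 0, 0, 0, 0, 0, 0]])

```text
clock: 17.1
tool_pos: [622.8, -38.6, 57.8]
tcp_rot: [-180.0, 0.0, -19.2]
wrist_force: [-0.7, 3.3, -1.0]
gripper_width: 0.5
```

jog_arm(plan=[[0, 0.0003, 0.0007, 0, 0, 0, 0.05], [0, 0.0003, 0.0007, 0, 0, 0, 0.05], [0, 0, 0, 0, 0, 0, 0]])

```text
clock: 17.35
tool_pos: [623.0, -40.2, 57.8]
tcp_rot: [-180.0, -0.0, -22.3]
wrist_force: [0.3, 4.0, 0.1]
gripper_width: 0.2
```

jog_arm(plan=[[0, 0.0002, 0.0005, 0, 0, 0, 0.0333], [0, 0.0002, 0.0005, 0, 0, 0, 0.0333], [0, 0, 0, 0, 0, 0, 0]])

```text
clock: 17.6
tool_pos: [623.0, -41.3, 57.8]
tcp_rot: [-180.0, -0.0, -24.2]
wrist_force: [0.2, 3.7, -0.5]
gripper_width: 0.3
```

jog_arm(plan=[[0, 0.0002, 0.0005, 0, 0, 0, 0.0333], [0, 0.0002, 0.0005, 0, 0, 0, 0.0333], [0, 0, 0, 0, 0, 0, 0]])

```text
clock: 17.85
tool_pos: [622.9, -42.4, 57.8]
tcp_rot: [-180.0, -0.0, -26.2]
wrist_force: [0.3, 3.2, -0.2]
gripper_width: 0.6
```

jog_arm(plan=[[0, 0.0002, 0.0005, 0, 0, 0, 0.0333], [0, 0.0002, 0.0005, 0, 0, 0, 0.0333], [0, 0, 0, 0, 0, 0, 0]])

```text
clock: 18.1
tool_pos: [622.9, -43.1, 57.8]
tcp_rot: [-180.0, -0.0, -28.2]
wrist_force: [0.6, 4.2, -0.3]
gripper_width: 0.7
```

jog_arm(plan=[[0, 0.0002, 0.0005, 0, 0, 0, 0.0333], [0, 0, 0, 0, 0, 0, 0]])

```text
clock: 18.27
tool_pos: [623.0, -43.3, 57.8]
tcp_rot: [-179.9, -0.0, -29.2]
wrist_force: [-0.2, 4.3, -1.3]
gripper_width: 0.9
```

jog_arm(plan=[[0, 0.0002, 0.0005, 0, 0, 0, 0.0333], [0, 0, 0, 0, 0, 0, 0]])

```text
clock: 18.43
tool_pos: [623.0, -43.7, 57.8]
tcp_rot: [-179.9, -0.0, -30.2]
wrist_force: [1.0, 7.1, -1.6]
gripper_width: 0.5
```

jog_arm(plan=[[0, 0.0002, 0.0005, 0, 0, 0, 0.0333], [0, 0, 0, 0, 0, 0, 0]])

```text
clock: 18.6
tool_pos: [623.1, -43.9, 57.8]
tcp_rot: [-179.9, -0.0, -31.2]
wrist_force: [0.7, 7.4, -0.8]
gripper_width: 0.6
```

Run:
```python
from h import *
out=[]
for n,(a,b,c,d) in (("scene",(140,220,200,300)),("top",(155,235,210,310))):
    im=manip.capture(n)[:,:,::-1]; out.append(cv2.convertScaleAbs(cv2.resize(im[a:b,c:d],None,fx=4,fy=4,interpolation=cv2.INTER_CUBIC),alpha=1.5,beta=10))
cv2.imwrite("pics/z10.png",np.hstack(out)); print(manip.get_obs()["wrist_force"])
```

```text
[-0.15261029  6.72813431 -1.73019549]
```

View pics/z10.png

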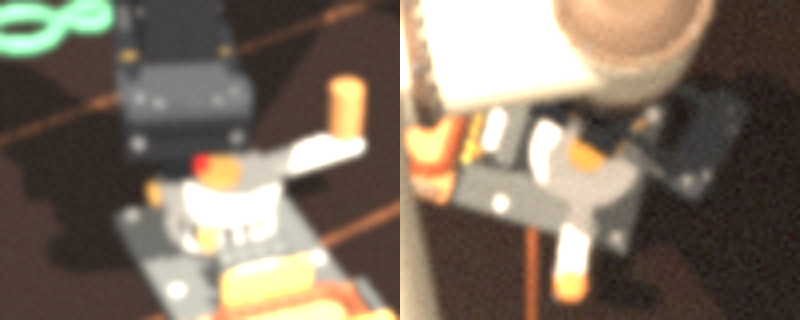

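jog_arm(plan=[[0, 0, 0.001, 0, 0, 0, 0], [0, 0, 0, 0, 0, 0, 0]])

```text
clock: 18.87
tool_pos: [622.9, -44.3, 57.8]
tcp_rot: [-179.8, -0.1, -31.2]
wrist_force: [0.9, 8.7, -1.8]
gripper_width: 0.1
```

jog_arm(plan=[[0, 0, -0.004, 0, 0, 0, 0], [0, 0, -0.008, 0, 0, 0, 0], [0, 0, -0.005, -0.04, 0, 0, 0], [0.4, -0.04, 0, -0.02, 0, 0, 0], [0.4, -0.04, 0, 0, 0, 0, 0]])

```text
clock: 19.28
tool_pos: [569.3, 8.8, 121.1]
tcp_rot: [-179.7, -0.5, -31.2]
wrist_force: [0.6, 1.3, 0.6]
gripper_width: 7.0
```

jog_arm(plan=[[0.4, -0.04, 0, 0, 0, 0, -0.15], [0.4, -0.03, 0, 0, 0, 0, -0.15], [0.4, 0, 0, 0, 0, 0, -0.15], [0.4, 0, 0, 0, 0, 0, -0.15], [0.4, 0, 0, 0, 0, 0, -0.15]])

```text
clock: 19.7
tool_pos: [503.7, 42.9, 117.4]
tcp_rot: [180.0, -0.1, -8.4]
wrist_force: [0.5, 0.1, -0.2]
gripper_width: 32.9
```

Run:
```python
from h import *
out=[]
for n,(a,b,c,d) in (("scene",(140,220,200,300)),("top",(155,235,210,310))):
    im=manip.capture(n)[:,:,::-1]; out.append(cv2.convertScaleAbs(cv2.resize(im[a:b,c:d],None,fx=4,fy=4,interpolation=cv2.INTER_CUBIC),alpha=1.4,beta=5))
cv2.imwrite("pics/z11.png",np.hstack(out)); o=manip.get_obs();print(o["wrist_force"],o["tool_pos"],o["tcp_rot"])
```

```text
[-0.89688398 -0.19395545 -0.11042818] [503.96034551  42.71306622 117.02896011] [ 1.79964090e+02 -4.66893499e-02 -8.65423618e+00]
```

View pics/z11.png

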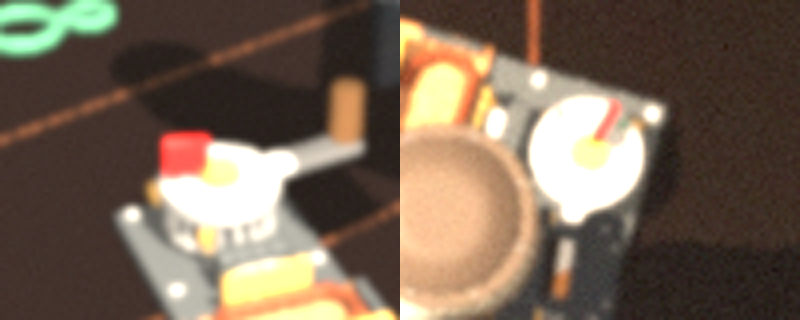

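jog_arm(plan=[[0.6, -0.002, 0.036, 0, 0, 0, 0], [0.6, 0, 0.036, 0, 0, 0, 0], [0.6, 0, 0, 0, 0, 0, -0.08], [0.6, 0, 0, 0, 0, 0, 0]])

```text
clock: 20.13
tool_pos: [490.7, -29.8, 116.6]
tcp_rot: [180.0, 0.0, -6.5]
wrist_force: [1.3, 0.7, 0.3]
gripper_width: 49.8
```

jog_arm(plan=[[0.6, 0, 0, 0.025, 0, 0, 0], [0.6, 0, 0, 0.02, 0, 0, 0], [0.6, 0, 0, 0.012, 0, 0, 0], [0.6, 0, 0, 0.003, 0, 0, 0], [0.6, 0, 0, 0, 0, 0, 0]])

```text
clock: 20.55
tool_pos: [490.7, -27.7, 55.8]
tcp_rot: [179.9, 0.1, -6.3]
wrist_force: [-0.2, 0.0, -0.6]
gripper_width: 52.0
```

Run:
```python
from h import *
im=manip.capture("scene")[:,:,::-1].copy()
o=manip.get_obs(); T=o["tool_pos"].copy(); print(T.round(1),o["tcp_rot"],o["wrist_force"],o["gripper_width"]); T[2]+=36.2
R=Ro.from_euler('xyz',o["tcp_rot"],degrees=True).as_matrix()
big=cv2.convertScaleAbs(cv2.resize(im[120:200,240:340],None,fx=7,fy=7,interpolation=cv2.INTER_CUBIC),alpha=1.8,beta=20)
for p in ((0,26,25),(0,-26,25),(0,0,25)):
    q=(proj("scene",T+R@np.array(p,float))-[240,120])*7; cv2.circle(big,tuple(int(v) for v in q),3,(0,255,0),-1)
cv2.imwrite("pics/s12.png",big)
```

```text
[491.5 -27.7  56.6] [ 1.79972444e+02 -6.80581468e-03 -6.27696387e+00] [ 0.32039663  0.13813339 -0.28892708] 52.19604837085115
```

View pics/s12.png

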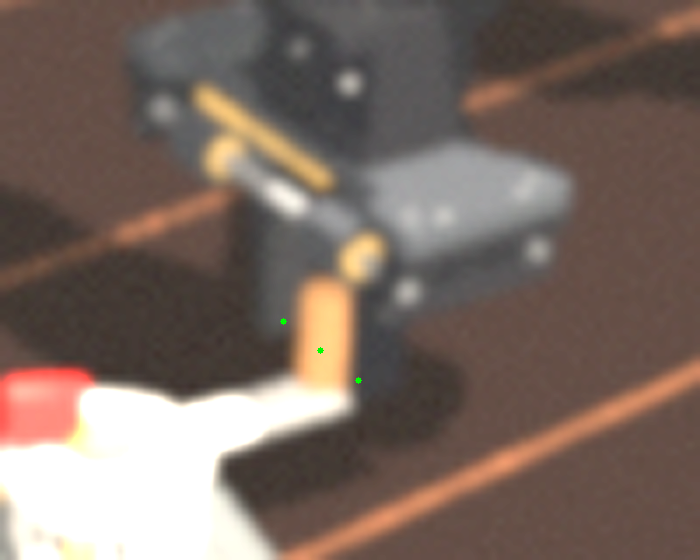

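jog_arm(plan=[[0.3, 0, 0, 0, 0, 0, 0], [0.3, 0, 0, 0, 0, 0, 0], [0.3, 0, 0, 0, 0, 0, 0], [0.3, 0, 0, 0, 0, 0, 0], [0.3, 0, 0, 0, 0, 0, 0]])

```text
clock: 21.02
tool_pos: [491.1, -27.9, 56.9]
tcp_rot: [-180.0, -0.0, -6.3]
wrist_force: [-0.6, 0.6, -0.5]
gripper_width: 29.5
```

jog_arm(plan=[[0.3, 0.0001, -0.0036, 0, 0, 0, 0.0667], [0.3, 0.0001, -0.0036, 0, 0, 0, 0.0667], [0.3, 0.0001, -0.0036, 0, 0, 0, 0.0667], [0.3, 0, 0, 0, 0, 0, 0]])

```text
clock: 21.35
tool_pos: [492.6, -17.5, 56.7]
tcp_rot: [180.0, 0.0, -12.3]
wrist_force: [-0.4, -1.5, 1.2]
gripper_width: 26.1
```

jog_arm(plan=[[0.3, 0.0002, -0.0053, 0, 0, 0, 0.1], [0.3, 0.0002, -0.0053, 0, 0, 0, 0.1], [0.3, 0.0002, -0.0053, 0, 0, 0, 0.1], [0.3, 0.0002, -0.0053, 0, 0, 0, 0.1]])

```text
clock: 21.68
tool_pos: [499.3, 2.4, 56.6]
tcp_rot: [180.0, 0.0, -24.4]
wrist_force: [1.0, -1.6, 1.2]
gripper_width: 26.2
```

jog_arm(plan=[[0.3, 0.0002, -0.0053, 0, 0, 0, 0.1], [0.3, 0.0002, -0.0053, 0, 0, 0, 0.1], [0.3, 0.0002, -0.0053, 0, 0, 0, 0.1], [0.3, 0.0002, -0.0053, 0, 0, 0, 0.1]])

```text
clock: 22.02
tool_pos: [509.8, 20.2, 56.6]
tcp_rot: [179.9, 0.0, -36.4]
wrist_force: [-0.8, -2.1, 2.0]
gripper_width: 26.0
```

jog_arm(plan=[[0.3, 0.0002, -0.0053, 0, 0, 0, 0.1], [0.3, 0.0002, -0.0053, 0, 0, 0, 0.1], [0.3, 0.0002, -0.0053, 0, 0, 0, 0.1], [0.3, 0, 0, 0, 0, 0, 0]])

```text
clock: 22.35
tool_pos: [521.1, 33.0, 56.5]
tcp_rot: [180.0, 0.0, -45.3]
wrist_force: [-0.3, -0.4, -0.1]
gripper_width: 26.0
```

jog_arm(plan=[[0.3, 0.0001, -0.0036, 0, 0, 0, 0.0667], [0.3, 0.0001, -0.0036, 0, 0, 0, 0.0667], [0.3, 0, 0, 0, 0, 0, 0]])

```text
clock: 22.6
tool_pos: [525.8, 37.4, 56.3]
tcp_rot: [179.9, 0.0, -49.2]
wrist_force: [-1.5, -1.3, 0.0]
gripper_width: 26.5
```

Run:
```python
from h import *
out=[]
for n,(a,b,c,d) in (("scene",(140,240,215,315)),("top",(150,250,205,305))):
    im=manip.capture(n)[:,:,::-1]; out.append(cv2.convertScaleAbs(cv2.resize(im[a:b,c:d],None,fx=4,fy=4,interpolation=cv2.INTER_CUBIC),alpha=1.4,beta=5))
cv2.imwrite("pics/z13.png",np.hstack(out)); o=manip.get_obs();print(o["wrist_force"],o["tool_pos"],o["tcp_rot"])
```

```text
[-0.22451725 -0.68988968  0.72071746] [525.863219    37.42230076  56.38306204] [ 1.79975273e+02  2.37189850e-02 -4.91690407e+01]
```

View pics/z13.png

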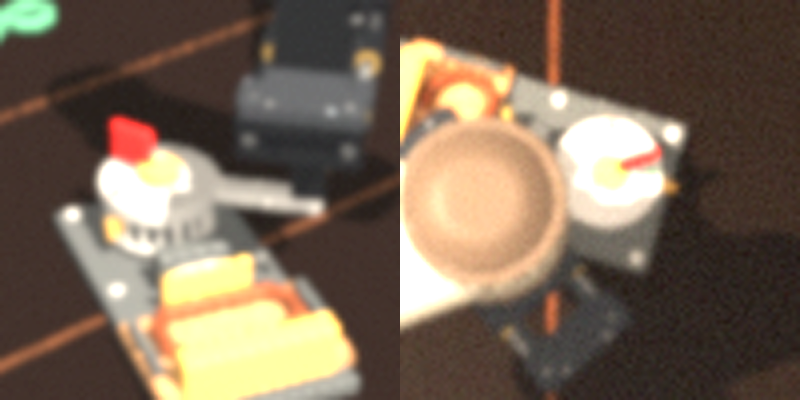

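jog_arm(plan=[[0.3, 0, 0.0036, 0, 0, 0, -0.0667], [0.3, 0.0001, 0.0036, 0, 0, 0, -0.0667], [0.3, 0, 0.0036, 0, 0, 0, -0.0667], [0.3, 0, 0.0018, 0, 0, 0, -0.0333]])

```text
clock: 23.03
tool_pos: [518.0, 29.3, 56.7]
tcp_rot: [-179.8, -0.1, -42.1]
wrist_force: [1.9, 2.0, -2.8]
gripper_width: 26.0
```

jog_arm(plan=[[0.3, 0, 0.0027, 0, 0, 0, -0.05], [0.3, 0, 0.0027, 0, 0, 0, -0.05], [0.3, 0.0001, 0.0027, 0, 0, 0, -0.05], [0.3, 0, 0.0027, 0, 0, 0, -0.05]])

```text
clock: 23.37
tool_pos: [513.2, 23.0, 56.7]
tcp_rot: [-179.6, -0.2, -36.1]
wrist_force: [4.6, 9.1, -6.1]
gripper_width: 26.2
```

jog_arm(plan=[[0.3, 0, 0.0027, 0, 0, 0, -0.05], [0.3, 0, 0.0027, 0, 0, 0, -0.05], [0.3, 0.0001, 0.0027, 0, 0, 0, -0.05], [0.3, 0, 0.0027, 0, 0, 0, -0.05]])

```text
clock: 23.7
tool_pos: [506.9, 14.2, 56.7]
tcp_rot: [-179.6, -0.2, -30.1]
wrist_force: [2.3, 8.8, -4.1]
gripper_width: 26.2
```

jog_arm(plan=[[0.3, 0, 0.0027, 0, 0, 0, -0.05], [0.3, 0, 0.0027, 0, 0, 0, -0.05], [0.3, 0.0001, 0.0027, 0, 0, 0, -0.05], [0.3, 0, 0.0027, 0, 0, 0, -0.05]])

```text
clock: 24.03
tool_pos: [501.4, 4.5, 56.7]
tcp_rot: [-179.7, -0.2, -24.1]
wrist_force: [1.0, 9.7, -3.3]
gripper_width: 25.8
```

jog_arm(plan=[[0.3, 0, 0.0027, 0, 0, 0, -0.05], [0.3, 0, 0.0027, 0, 0, 0, -0.05], [0.3, 0.0001, 0.0027, 0, 0, 0, -0.05], [0.3, 0, 0.0027, 0, 0, 0, -0.05]])

```text
clock: 24.37
tool_pos: [496.9, -5.8, 56.6]
tcp_rot: [-179.7, -0.2, -18.1]
wrist_force: [-0.4, 9.7, -0.2]
gripper_width: 26.5
```

jog_arm(plan=[[0.3, 0, 0.0018, 0, 0, 0, -0.0333], [0.3, 0, 0.0018, 0, 0, 0, -0.0333], [0.3, 0.0001, 0.0018, 0, 0, 0, -0.0333], [0.3, 0, 0.0018, 0, 0, 0, -0.0333]])

```text
clock: 24.7
tool_pos: [494.6, -12.8, 56.6]
tcp_rot: [-179.8, -0.1, -14.2]
wrist_force: [-0.7, 9.5, -0.8]
gripper_width: 26.2
```

jog_arm(plan=[[0.3, 0, 0.0018, 0, 0, 0, -0.0333], [0.3, 0, 0.0018, 0, 0, 0, -0.0333], [0.3, 0.0001, 0.0018, 0, 0, 0, -0.0333], [0.3, 0, 0.0018, 0, 0, 0, -0.0333]])

```text
clock: 25.03
tool_pos: [492.8, -20.0, 56.6]
tcp_rot: [-179.8, -0.1, -10.2]
wrist_force: [-1.0, 8.6, -0.0]
gripper_width: 26.1
```

jog_arm(plan=[[0.3, 0, 0.0018, 0, 0, 0, -0.0333], [0.3, 0, 0.0018, 0, 0, 0, -0.0333], [0.3, 0.0001, 0.0018, 0, 0, 0, -0.0333], [0.3, 0, 0.0018, 0, 0, 0, -0.0333]])

```text
clock: 25.37
tool_pos: [491.5, -27.2, 56.6]
tcp_rot: [-179.8, -0.1, -6.2]
wrist_force: [-1.7, 9.4, 1.3]
gripper_width: 26.3
```

jog_arm(plan=[[0.3, 0, 0.0018, 0, 0, 0, -0.0333], [0.3, 0, 0.0018, 0, 0, 0, -0.0333], [0.3, 0.0001, 0.0018, 0, 0, 0, -0.0333], [0.3, 0, 0.0018, 0, 0, 0, -0.0333]])

```text
clock: 25.7
tool_pos: [490.8, -34.5, 56.6]
tcp_rot: [-179.8, -0.1, -2.2]
wrist_force: [-1.8, 9.2, 0.2]
gripper_width: 26.0
```

jog_arm(plan=[[0.3, 0, 0.0018, 0, 0, 0, -0.0333], [0.3, 0, 0.0018, 0, 0, 0, -0.0333], [0.3, 0.0001, 0.0018, 0, 0, 0, -0.0333], [0.3, 0, 0.0018, 0, 0, 0, -0.0333]])

```text
clock: 26.03
tool_pos: [490.6, -41.6, 56.6]
tcp_rot: [-179.8, -0.1, 1.8]
wrist_force: [-2.4, 9.7, 1.5]
gripper_width: 26.3
```

jog_arm(plan=[[0.3, 0, 0.0018, 0, 0, 0, -0.0333], [0.3, 0, 0.0018, 0, 0, 0, -0.0333], [0.3, 0.0001, 0.0018, 0, 0, 0, -0.0333]])

```text
clock: 26.28
tool_pos: [491.4, -46.9, 56.6]
tcp_rot: [-179.8, -0.1, 4.8]
wrist_force: [-1.6, 10.3, 0.4]
gripper_width: 32.7
```

jog_arm(plan=[[0.3, 0, 0.0018, 0, 0, 0, -0.0333], [0.3, 0, 0.0018, 0, 0, 0, -0.0333], [0.3, 0.0001, 0.0018, 0, 0, 0, -0.0333]])

```text
clock: 26.53
tool_pos: [492.5, -52.2, 56.6]
tcp_rot: [-179.8, -0.2, 7.8]
wrist_force: [-0.9, 9.4, 0.1]
gripper_width: 39.0
```

jog_arm(plan=[[0.3, 0, 0.0018, 0, 0, 0, -0.0333], [0.3, 0, 0.0018, 0, 0, 0, -0.0333], [0.3, 0.0001, 0.0018, 0, 0, 0, -0.0333]])

```text
clock: 26.78
tool_pos: [493.9, -57.4, 56.6]
tcp_rot: [-179.9, -0.3, 10.8]
wrist_force: [1.0, 10.6, -1.2]
gripper_width: 44.6
```

jog_arm(plan=[[0.515, 0, 0, 0, 0, 0, 0], [0.51, 0, 0, 0, 0, 0, 0]], newtons=40)

```text
clock: 26.95
tool_pos: [493.8, -57.9, 56.7]
tcp_rot: [-179.9, -0.2, 10.8]
wrist_force: [0.0, 7.2, -1.8]
gripper_width: 44.4
```

jog_arm(plan=[[0.5, 0, 0, 0, 0, 0, 0], [0.48, 0, 0, 0, 0, 0, 0], [0.46, 0, 0, 0, 0, 0, 0]])

```text
clock: 27.2
tool_pos: [493.5, -57.4, 56.6]
tcp_rot: [-179.9, -0.2, 10.7]
wrist_force: [-0.6, 9.5, 0.1]
gripper_width: 41.4
```

jog_arm(plan=[[0.44, 0, 0, 0, 0, 0, 0], [0.42, 0, 0, 0, 0, 0, 0], [0.4, 0, 0, 0, 0, 0, 0], [0.38, 0, 0, 0, 0, 0, 0]])

```text
clock: 27.53
tool_pos: [492.8, -57.4, 56.6]
tcp_rot: [-179.8, -0.1, 10.7]
wrist_force: [-2.2, 11.0, 1.3]
gripper_width: 34.6
```

jog_arm(plan=[[0.36, 0, 0, 0, 0, 0, 0], [0.34, 0, 0, 0, 0, 0, 0], [0.32, 0, 0, 0, 0, 0, 0], [0.3, 0, 0, 0, 0, 0, 0]])

```text
clock: 27.87
tool_pos: [492.2, -57.4, 56.6]
tcp_rot: [-179.8, -0.1, 10.7]
wrist_force: [-3.9, 11.3, 3.2]
gripper_width: 27.5
```

jog_arm(plan=[[0.3, 0, 0.0018, 0, 0, 0, -0.0333], [0.3, 0, 0.0018, 0, 0, 0, -0.0333]])

```text
clock: 28.03
tool_pos: [492.8, -60.9, 56.6]
tcp_rot: [-179.8, -0.1, 12.8]
wrist_force: [-2.9, 11.3, 4.0]
gripper_width: 26.4
```

jog_arm(plan=[[0.3, 0, 0.0018, 0, 0, 0, -0.0333], [0.3, 0, 0.0018, 0, 0, 0, -0.0333]])

```text
clock: 28.2
tool_pos: [493.6, -64.4, 56.6]
tcp_rot: [-179.8, -0.1, 14.8]
wrist_force: [-3.4, 11.1, 3.5]
gripper_width: 26.2
```

Run:
```python
from h import *
out=[]
for n,(a,b,c,d) in (("scene",(140,240,215,315)),("top",(150,250,180,280))):
    im=manip.capture(n)[:,:,::-1]; out.append(cv2.convertScaleAbs(cv2.resize(im[a:b,c:d],None,fx=4,fy=4,interpolation=cv2.INTER_CUBIC),alpha=1.3,beta=5))
cv2.imwrite("pics/z14.png",np.hstack(out)); o=manip.get_obs();print(o["wrist_force"],o["tool_pos"],o["tcp_rot"],o["gripper_width"])
```

```text
[-2.83415278 10.60631812  3.22809848] [493.56356587 -64.62296606  56.55560088] [-1.79839925e+02 -5.05913420e-02  1.47403446e+01] 26.22536493497033
```

View pics/z14.png

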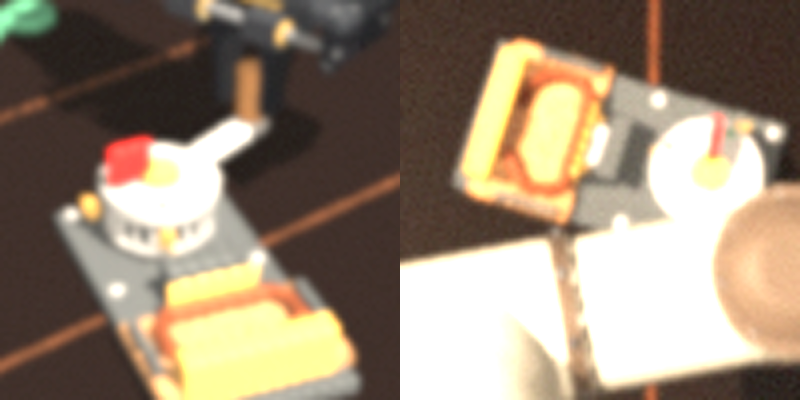

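jog_arm(plan=[[0.3, 0, 0.0018, 0, 0, 0, -0.0333]])

```text
clock: 28.38
tool_pos: [494.0, -66.0, 56.6]
tcp_rot: [-179.8, -0.1, 15.8]
wrist_force: [-2.9, 13.0, 3.1]
gripper_width: 26.2
```

jog_arm(plan=[[0.3, 0, 0.0018, 0, 0, 0, -0.0333]])

```text
clock: 28.47
tool_pos: [494.5, -67.8, 56.6]
tcp_rot: [-179.8, -0.1, 16.8]
wrist_force: [-2.4, 12.7, 4.0]
gripper_width: 26.3
```

jog_arm(plan=[[0.3, 0, 0.0018, 0, 0, 0, -0.0333]])

```text
clock: 28.55
tool_pos: [495.0, -69.5, 56.6]
tcp_rot: [-179.8, -0.1, 17.8]
wrist_force: [-3.8, 13.5, 3.1]
gripper_width: 26.4
```

jog_arm(plan=[[0.3, 0, 0.0018, 0, 0, 0, -0.0333]])

```text
clock: 28.63
tool_pos: [495.5, -71.2, 56.6]
tcp_rot: [-179.8, -0.1, 18.8]
wrist_force: [-4.2, 13.5, 3.4]
gripper_width: 25.9
```

jog_arm(plan=[[0.45, 0, -0.003, 0, 0, 0, 0], [0.5, 0, 0, 0, 0, 0, 0], [0.55, 0, 0, 0, 0, 0, 0], [0.55, 0, 0, 0, 0, 0, 0]])

```text
clock: 28.97
tool_pos: [495.2, -70.6, 56.7]
tcp_rot: [180.0, -0.0, 18.8]
wrist_force: [0.7, -0.4, 0.7]
gripper_width: 43.8
```

jog_arm(plan=[[0.55, 0, 0, -0.03, 0, 0, 0], [0.55, 0, 0, -0.04, 0, 0, 0], [0.55, -0.02, 0, -0.04, 0, 0, 0], [0.55, -0.04, 0, -0.02, 0, 0, 0], [0.55, -0.04, 0, 0, 0, 0, 0]])

```text
clock: 29.38
tool_pos: [406.9, -102.0, 186.8]
tcp_rot: [179.8, -0.5, 18.8]
wrist_force: [1.8, -0.7, -0.2]
gripper_width: 47.6
```

Run:
```python
from h import *
out=[]
for n,(a,b,c,d) in (("scene",(140,240,215,315)),("top",(150,250,180,280))):
    im=manip.capture(n)[:,:,::-1]; cv2.imwrite(f"pics/{n}15f.png",im); out.append(cv2.convertScaleAbs(cv2.resize(im[a:b,c:d],None,fx=4,fy=4,interpolation=cv2.INTER_CUBIC),alpha=1.1,beta=5))
    for l,z in (("knob",79),("pivot",58),("thumb",78),("carabiner",20),("jaw",0)):
        for d in manip.pinpoint(n,l)[:1]: print(n,l,round(d["score"],2),onz(n,d["xy"],z).round(1))
cv2.imwrite("pics/z15.png",np.hstack(out)); o=manip.get_obs();print(o["clock"],o["wrist_force"],o["tool_pos"],o["tcp_rot"],o["gripper_width"])
```

```text
scene knob 0.76 [501.2 -56.7  79. ]
scene pivot 0.86 [598.2 -36.1  58. ]
scene thumb 0.73 [623.4 -42.2  78. ]
scene carabiner 0.6 [786.7 153.5  20. ]
scene jaw 0.55 [607.2  14.4   0. ]
top knob 0.79 [486.2 -64.4  79. ]
top pivot 0.57 [598.6 -41.4  58. ]
top thumb 0.62 [615.9 -36.   78. ]
top carabiner 0.73 [623.7  77.3  20. ]
top jaw 0.6 [625.7  24.5   0. ]
29.9833 [ 0.15719599 -0.71143205 -0.23435821] [ 404.47799112 -101.27945941  181.92486466] [-1.79989065e+02  6.97663805e-02  1.87160965e+01] 47.69964541862435
```

View pics/z15.png

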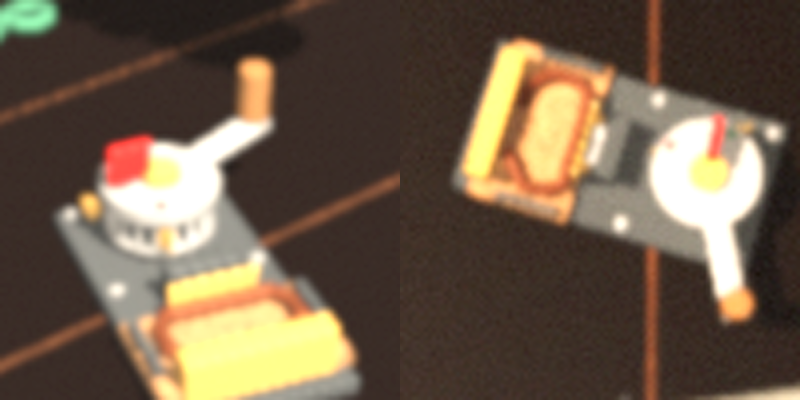

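View pics/top15f.png

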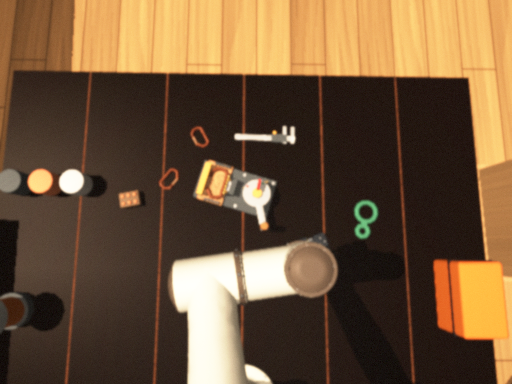

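Run:
```python
from h import *
im=cv2.imread("pics/top15f.png"); cv2.imwrite("pics/k16.png",cv2.resize(im[160:240,225:300],None,fx=8,fy=7,interpolation=cv2.INTER_CUBIC))
hsv=cv2.cvtColor(im,cv2.COLOR_BGR2HSV)
im0=cv2.imread("pics/top0.png")
def cen(i,box,lo,hi):
    x0,y0,x1,y1=box; h=cv2.cvtColor(i[y0:y1,x0:x1],cv2.COLOR_BGR2HSV); m=cv2.inRange(h,lo,hi); M=cv2.moments(m,True); return M["m10"]/M["m00"]+x0,M["m01"]/M["m00"]+y0,M["m00"]
for nm,i,kb in (("start",im0,(240,220,262,236)),("end",im,(254,216,276,236))):
    k=cen(i,kb,(5,90,90),(25,255,255)); d=cen(i,(236,172,280,215),(0,0,170),(180,70,255)); 
    # disc top circle
    K=onz("top",k[:2],88); D=onz("top",d[:2],58); print(nm,np.round(k,1),np.round(d,1),K.round(1),D.round(1))
    for P in ((593,-40),(594,-41.5)): v=K[:2]-P; print(np.degrees(np.arctan2(v[1],v[0]))%360,np.hypot(*v))
```

```text
start [247.9 227.  141. ] [255.4 194.2 693. ] [489.9 -15.1  88. ] [588.1 -37.3  58. ]
166.41758527767072 106.05645230376949
165.76494033285823 107.3877178329404
end [263.8 226.1  73. ] [255.4 195.4 588. ] [492.9 -60.   88. ] [584.4 -37.4  58. ]
191.29934886314146 102.03770024494015
190.36971902369507 102.73793741585693
```

View pics/k16.png

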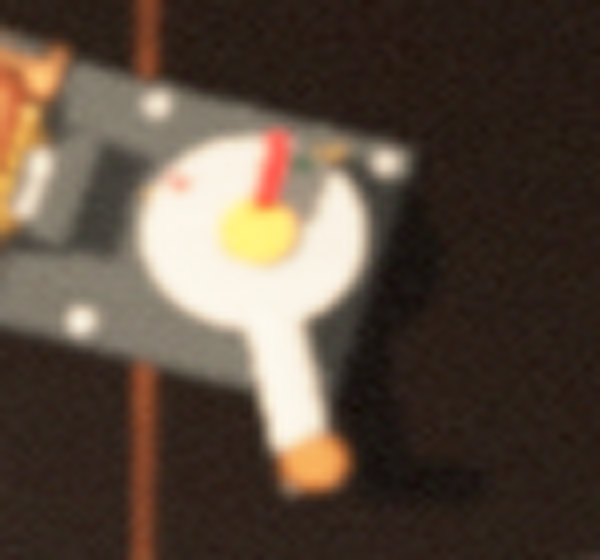

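```bash
python3 -c "
from cell import manip
print(manip.hand_in())"
```

```text
the job is handed in; nothing more can be done
None
```

The carabiner should be held firmly at roughly 25–29 N of clamping, inside the 8–40 N range. That figure comes from the felt crank force and the crank travel past the bite, since there was no direct clamp reading. I handed in at about 30 s.

- **Lever:** I pushed the red thumb lever about 0.83 rad round to the green dot. It moved at about 3–4 N and I stopped when the push rose to about 9 N at its stop.
- **Free-wheel test:** I swung the crank clockwise to about -0.57 rad. It took about 2 N, and the pictures showed no jaw movement.
- **Tightening:** One anticlockwise stroke was enough. Driving took about 9.4 N, then rose from about 0.3 rad at the expected rate (15 N per rad). I stopped at about 14 N and let go.
- **Last pictures:** The leaf is against the carabiner, which lies flat in its nest. The lever is on tighten, the caliper, descender and rivet block are where they started, and the robot is clear.

Checks that failed or disagreed:
- **Tool height:** The fingertips sit about 36 mm higher than the stated tool frame. I found this when my first push passed over the lever, confirmed it by touching bare table (about 33 N), and allowed for it afterwards.
- **Weak grip:** At the 5 N grip, the fingers were pushed open during the drive stroke. I raised the grip and continued.
- **Crank angle:** The final picture gives about 0.47 rad, while the arm position gave about 0.55. I put this down to finger give or a small spring-back, and did not test it further.

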